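Refit the clamp knob and close the clamp

TASK

The pointer knob has come off the small bench clamp. Fit it back on the clamp's flat-sided upright shaft, the flat in its bore matching the flat of the shaft, until it sits fully home on the brass collar; then turn the knob clockwise (seen from above) as far as it goes so that the jaw closes on the plywood pattern board. Leave the knob on the shaft and let go of it, and do not shift the beeswax cake and the strap buckle that lie beside the work.

Things in the scene. Friction and masses are not known exactly. Their poses are not given: they have to be found in the camera images.
- knob_center (a point): Loose black pointer knob, 80 g, standing upright, 60 mm high; point on its axis 30 mm above the underside. A round skirt 52 mm across reaches 27 mm up; on it, up to 60 mm, an upright grip bar 14 mm thick (y), from x = -24 to +26 mm, then an 8 mm thick nose to +37 mm; brass line on top towards the nose. +x to the nose, z up. Grip the bar across its 14 mm from above, tips just above the skirt.
- knob: The same knob, origin at the centre of its underside (30 mm below knob_center), same axes. The bore opens in the underside, 25 mm deep and D-shaped: radius 13 mm, with a flat on the nose side (+x) 6.8 mm from the axis.
- shaft_seat (a point): Point on the axis of the clamp's upright steel D-shaft, at the top of its brass collar (44 mm across, 60 mm above the table). The shaft rises 24 mm above it: radius 12 mm, flat 6 mm from the axis, last 4 mm chamfered. +x points out of the flat and turns with the shaft; z up. Knob (nose over the flat) fully home: underside on the collar, knob_center 30 mm above this point. Goes on within about 5 degrees; play under load up to 20 degrees.
- clamp: The fixed bench clamp; origin at the centre of the underside of its wooden base (130 mm along x, 220 mm along y, 16 mm high). The shaft stands at y = -60 mm on a grey housing 76 mm square, 54 mm high. Steel jaw at y = 50 to 80 mm, plywood board and grey fixed jaw at 80 to 104 mm, all up to 66 mm high.
- shaft (a joint): Turn of the D-shaft, rad, growing clockwise seen from above: 0 = clamp fully open, 1.45 = firm stop, jaw closed on the board. Starts anywhere from 0 to 0.35, stays where it is left, turns with light friction (0.08 N m). The jaw follows it by 7 mm per rad.
- beeswax_mid (a point): Loose bystander, not to be shifted: round yellow cake of beeswax, 48 mm across, 16 mm high; a point inside it, 6 mm above its underside.
- buckle_1_mid (a point): Loose bystander, not to be shifted: bright metal strap buckle, 42x50x9 mm, lying flat; a point inside it, 6 mm above its underside.
Mind the look-alikes: they are no part of the job. Leave any purple look-alike of the knob alone.

How it is judged:
On the way, in this order (a step that is already met when the one before it is completed fails the run):
1. the knob sits fully home on the flat-sided shaft (z of knob_center in the frame of shaft_seat below 0.033 m and horizontal distance between knob_center and shaft_seat below 0.003 m and angle between knob_center's own z axis and vertical below 0.08 rad and angle between the x axis of knob_center and the x axis of shaft_seat, either way round below 0.6 rad), for 0.2 s.
2. the seated knob has turned the shaft clockwise to its stop (all of step 1 and value of joint shaft above 1.25 rad), for 0.2 s.
At the end, for the whole second after the job is handed in: The knob is on the shaft within 3 mm of fully down, upright, its flat matching the shaft's; the shaft is turned clockwise past 1.25 rad (stop at 1.45), so the jaw is closed; the knob is released and at rest (all of step 2 and linear speed of knob below 0.02 m/s); the robot touches nothing.
It fails at once if the beeswax is shifted by more than 30 mm (distance of beeswax_mid from where it was at the start of the episode above 0.03 m).
It fails at once if the buckle is shifted by more than 30 mm (distance of buckle_1_mid from where it was at the start of the episode above 0.03 m).
It also fails if it takes over 45 s, if anything falls off the work surface, if the arm or the gripper's body presses on something with over 40 N, if the wrist force passes 120 N, or if a joint passes its speed limit or range.

ROBOT

A 7-joint arm with a two-finger parallel gripper is mounted at the origin on a cart in front of the work surface, level with it; the furniture and walls round the work are solid. World frame = base frame: x ahead of the robot, y to its left, z up, the work surface at z = 0. Lengths are in m, angles in rad, forces in N, time in s.
With the tool pointing down it reaches from about 0.4 to 0.875 m from the base axis. Payload 6.5 kg.
Tool frame: the origin (TCP) lies where the fingers leave the gripper's body, on its centre line; the fingertips stand 64 mm ahead of it and the grasp point (between the pads) lies 45 mm ahead of it; z points along the fingers, y is the line along which they close (so a half turn about z gives the same grasp; the last joint's range is limited). The gripper opens to 88 mm and grips with 3 to 60 N. Pads are 18 mm wide; open, the fingers measure 123 mm over their backs; the gripper's body (75 mm by 187 mm) begins 45 mm behind the grasp point.
Start: joints at [1.211, 0.536, -0.004, 1.538, 0.003, 1.067, -0.071], TCP at [0.188, -0.622, 0.303] pointing down, gripper open.
Joint ranges: [-2.7, 2.7], [-0.37, 2.16], [-1.27, 1.26], [0.24, 2.4], [-1.31, 4.45], [0.19, 1.91], [-2.76, 2.76]. Speed limits (rad/s): [2.39, 2.39, 3.14, 3.14, 3.14, 3.14, 3.14].

INTERFACE

Orientations are given as a 3x3 rotation matrix whose columns are the frame's x, y, z axes.
In Python, from workcell import arm gives the robot as it stands. The module is installed in compiled form; this text tells all that it offers.
- The arm moves only by the tool arm_command, never from a script. Its argument "series" is text: rows parted by semicolons, each of 7 numbers parted by spaces: the shift along the tool's x, y, z each as a share of 0.1 m, from -1 to 1, then the turn, a rotation vector about the tool's x, y, z each as a share of 120 degrees, from -1 to 1, then the opening, from 0 (shut) to 1 (fully open). A call has 1 to 8 rows; each row is the pose to reach, as a shift and turn from the pose commanded when the call began, along the tool's axes at that moment; what a row does not reach only later rows make up. A row lasts 1/10 s, in which the tool goes at most 50 mm and 8.59 degrees, less where a joint would pass 70% of its speed; a pose out of reach is approached as far as the arm can. A call with a number of a shift or a turn outside -1 to 1 is refused whole. A call with a gripper value outside its range is refused whole. The fingers move at their own pace and stop on an object; the grip force is fixed at half the most. Time passes only in rows, so rows that repeat a pose let the fingers close. It gives the time, the measured TCP pose, the force, the opening and the grip force at its end, in the units of the state.
- arm.state(): the state, without advancing time (a new reading comes with each control period).
- arm.camera(name): name is "scene" or "side" or "wrist"; returns the picture (400x640x3 uint8, red, green, blue); there is no depth.
- arm.camera_info(name): a dict with "intrinsics" (3x3 intrinsics, pixels), "R" (3x3) and "t" (3): a world point X has camera coordinates R X + t. Camera axes: x right, y down, z forward; pixel columns grow to the right and rows downward; lengths in m; the calibration is good to about 2 mm. A picture is of the moment at which its call begins: read the wrist's pose just before it. camera_info takes no time and is no camera call; for the wrist camera it gives the pose at the moment of the call.
- arm.sign_off(): hands the job in; it is judged then, once.
The state is a dict: "time_s": time; "joint_positions": joint angles; "qd": joint speeds; "joint_efforts": joint torques, N m; "position": TCP position; "ee_rot": TCP orientation; "ft_force": force on the tool from outside, world axes, zero at the start; "torque": the same for the moment, N m; "gripper_width": finger opening in m; "gripper_force": force on a finger pad.
Only numpy, scipy, OpenCV 4.12 (cv2) and the standard library are available. Lean on these libraries where they do the work, as an engineer would, in place of code of your own. Each camera call takes 0.05 s, during which the arm holds its last target. There are 200 camera calls.

## Working session

There is one attempt and no reset: what is moved stays moved. The work goes in short steps, Python scripts to look and compute and a tool call to move; the robot and the scene stay as the last step left them, time stands still between calls to the robot, and variables do not carry over. Pictures are saved under pics/ and viewed, at most 10 in all, crops included, and the job is handed in when it is done.

Besides the shell and the picture viewer there is one more tool, called after "Emit:" as name(argument=value, ...) on one line, values as JSON. arm_command: Moves the arm, as the interface text tells. Shift numbers are shares of 0.1 m and turn numbers shares of 120 degrees, none past 1 either way. Its arguments: {"type":"object","properties":{"series":{"type":"string"}},"required":["series"]}

```bash
mkdir -p pics
python3 - <<'E'
from workcell import arm
import cv2,numpy as np
for n in ["scene","side"]:
    im=arm.camera(n); cv2.imwrite(f"pics/{n}0.png",im[:,:,::-1])
    i=arm.camera_info(n); print(n,np.round(i["intrinsics"],1).tolist(),np.round(-i["R"].T@i["t"],3),np.round(i["R"][2],2))
s=arm.state(); print(s["time_s"],np.round(s["ee_rot"],3).tolist(),s["position"],s["gripper_width"])
E
```

```text
scene [[438.6, 0.0, 315.3], [0.0, 438.6, 200.7], [0.0, 0.0, 1.0]] [0.107 0.35  0.731] [ 0.49 -0.53 -0.7 ]
side [[517.0, 0.0, 312.9], [0.0, 517.0, 200.0], [0.0, 0.0, 1.0]] [ 0.541 -1.297  0.914] [ 0.03  0.8  -0.59]
0.1 [[0.957, 0.29, -0.001], [0.29, -0.957, 0.001], [-0.0, -0.002, -1.0]] [ 0.18810115 -0.62173422  0.3019191 ] 0.08793555891060081
```

View pics/scene0.png

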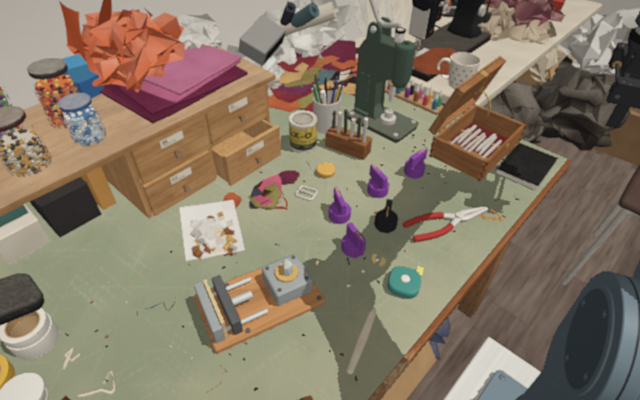

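View pics/side0.png

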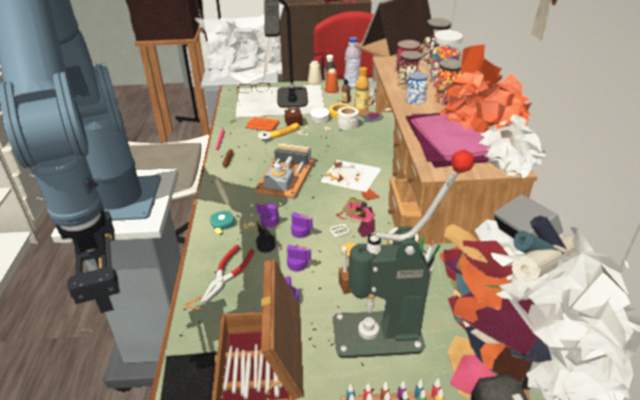

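Candidates in the scene view: the black knob at (386,218); purple look-alikes at (340,205), (353,240), (378,180) and (415,163). The black one matches the description. The clamp housing with the shaft is at about (287,275), the beeswax at (325,171) and the buckle at (306,193). Next is a close crop to check the choice, plus a rough triangulation.

```bash
cat > h.py <<'E'
from workcell import arm
import cv2,numpy as np
def ray(info,p):
    K,R,t=[np.array(info[k]) for k in("intrinsics","R","t")]
    return -R.T@t, R.T@np.linalg.inv(K)@np.array([p[0],p[1],1.])
def plane(info,p,z):
    c,d=ray(info,p); return c+d*(z-c[2])/d[2]
def tri(i1,p1,i2,p2):
    c1,d1=ray(i1,p1);c2,d2=ray(i2,p2)
    s=np.linalg.lstsq(np.c_[d1,-d2],c2-c1,rcond=None)[0]
    a,b=c1+d1*s[0],c2+d2*s[1]; return (a+b)/2,np.linalg.norm(a-b)
E
python3 - <<'E'
from h import *
a=cv2.imread("pics/scene0.png");b=cv2.imread("pics/side0.png")
c1=cv2.resize(a[190:315,190:440],None,fx=3.2,fy=3.2,interpolation=cv2.INTER_CUBIC)
c2=cv2.resize(b[140:265,190:340],None,fx=1.6,fy=1.6)
cv2.imwrite("pics/crop.png",c1)
S,D=arm.camera_info("scene"),arm.camera_info("side")
print("knob",tri(S,(386,218),D,(265,241)),plane(S,(386,228),0),"shaft",plane(S,(287,265),.084))
for n,p in dict(wax=(326,171),buckle=(306,193),pur1=(353,240),pur2=(340,208)).items(): print(n,plane(S,p,.01))
E
```

```text
knob (array([ 0.45010318, -0.25584495,  0.01909995]), np.float64(4.222577551757286e-05)) [ 4.40757492e-01 -2.46960794e-01  1.11022302e-16] shaft [0.48036373 0.02086965 0.084     ]
wax [ 0.66346664 -0.29240735  0.01      ]
buckle [ 0.64393519 -0.19888061  0.01      ]
pur1 [ 0.46730916 -0.16153374  0.01      ]
pur2 [ 0.5513511  -0.21630546  0.01      ]
```

View pics/crop.png

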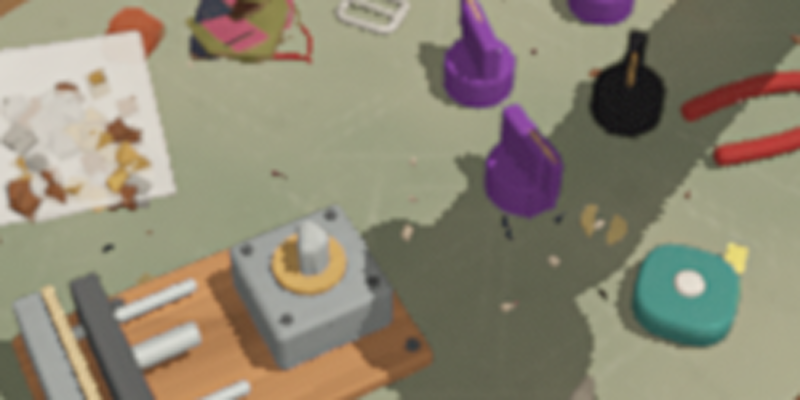

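The crop confirms it: the black knob is at about (0.45, -0.25), with its nose pointing away from the scene camera. The shaft is near (0.48, 0.02), its flat not yet readable. I'll move over the knob.

Emit:
arm_command(series="0.45 -0.35 0 0 0 0 1;0.9 -0.7 0 0 0 0 1;0.9 -0.7 0 0 0 0 1")

```text
time_s: 0.4
position: [0.2583, -0.5244, 0.3022]
ee_rot: [[0.955, 0.296, 0.002], [0.296, -0.955, 0.004], [0.003, -0.003, -1.0]]
ft_force: [0.5, -0.1, 0.8]
gripper_width: 0.0881
gripper_force: 0.0
```

Emit:
arm_command(series="0.45 -0.35 0 0 0 0 1;0.9 -0.7 0 0 0 0 1;0.9 -0.7 0 0 0 0 1")

```text
time_s: 0.7
position: [0.3234, -0.4314, 0.3025]
ee_rot: [[0.955, 0.296, 0.001], [0.296, -0.955, 0.003], [0.002, -0.002, -1.0]]
ft_force: [-0.4, -0.4, -0.3]
gripper_width: 0.0879
gripper_force: 0.0
```

Emit:
arm_command(series="0.45 -0.35 0 0 0 0 1;0.9 -0.7 0 0 0 0 1;0.9 -0.7 0 0 0 0 1")

```text
time_s: 1.0
position: [0.3888, -0.3387, 0.3027]
ee_rot: [[0.955, 0.296, 0.001], [0.296, -0.955, 0.002], [0.002, -0.001, -1.0]]
ft_force: [0.4, 0.7, -0.0]
gripper_width: 0.088
gripper_force: 0.0
```

Emit:
arm_command(series="0.4 -0.3 0 0 0 0 1;0.7 -0.6 0 0 0 0 1;0.7 -0.6 0 0 0 0 1;0.7 -0.6 0 0 0 0 1")

```text
time_s: 1.4
position: [0.4354, -0.2656, 0.3026]
ee_rot: [[0.957, 0.291, -0.001], [0.291, -0.957, -0.0], [-0.001, 0.0, -1.0]]
ft_force: [-0.1, -1.3, -0.4]
gripper_width: 0.0882
gripper_force: 0.0
```

Run:
```python
from h import *
s=arm.state(); print(s["time_s"],s["position"],s["ee_rot"],np.abs(s["qd"]).max())
i=arm.camera_info("wrist"); im=arm.camera("wrist"); cv2.imwrite("pics/w1.png",im[:,:,::-1])
print(i)
```

```text
1.4 [ 0.43539611 -0.26561849  0.30256528] [[ 9.56799090e-01  2.90749288e-01 -5.93878786e-04]
 [ 2.90749050e-01 -9.56799239e-01 -4.54743399e-04]
 [-7.00439089e-04  2.62428377e-04 -9.99999720e-01]] 0.034000471024684314
{'intrinsics': array([[281.7764368 ,   0.        , 319.57240397],
       [  0.        , 281.7764368 , 194.89416898],
       [  0.        ,   0.        ,   1.        ]]), 'R': array([[ 2.89239977e-01, -9.57256516e-01,  4.44543983e-04],
       [-9.17530621e-01, -2.77104139e-01,  2.85220715e-01],
       [-2.72906203e-01, -8.29051159e-02, -9.58461760e-01]]), 't': array([-0.37987588,  0.28656752,  0.48627353])}
```

View pics/w1.png

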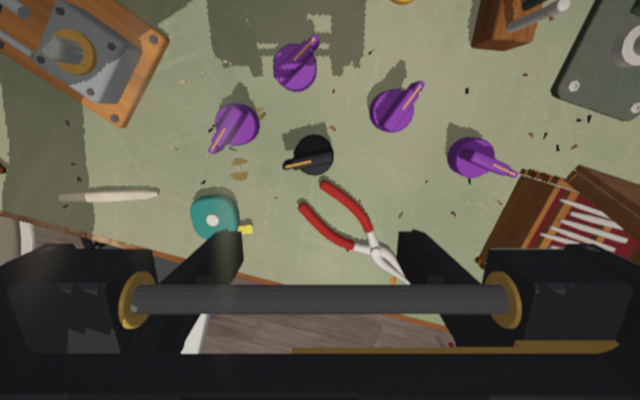

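The wrist view shows the black knob at (312,155), its nose pointing left to about (285,166). The pliers' tip is at (325,185), next to one finger's spot, so I'll descend with the gripper only half open. The shaft is at about (68,45). Measuring knob and shaft now.

Run:
```python
from h import *
i=arm.camera_info("wrist"); im=cv2.imread("pics/w1.png")
c=-i["R"].T@i["t"]; print("cam",c, "j",np.round(arm.state()["joint_positions"],2))
hsv=cv2.cvtColor(im,cv2.COLOR_BGR2HSV)
roi=np.zeros(im.shape[:2],np.uint8); roi[125:185,270:345]=255
br=cv2.inRange(hsv,(8,100,120),(30,255,255))&roi
ys,xs=np.where(br); print("brass n",len(xs))
if len(xs):
    P=np.array([plane(i,(x,y),.06)[:2] for x,y in zip(xs,ys)]); m=P.mean(0); u=np.linalg.svd(P-m)[2][0]; t=(P-m)@u
    print("brass ends",m+u*t.min(),m+u*t.max(),np.degrees(np.arctan2(u[1],u[0])))
bk=(im.max(2)<48).astype(np.uint8)*255&roi
n,l,st,ce=cv2.connectedComponentsWithStats(bk); k=1+st[1:,4].argmax(); print("black",st[k],ce[k])
cn=cv2.findContours((l==k).astype(np.uint8),0,1)[0][0]
print("far skirt lower edge", plane(i,ce[k],.03))
a=cv2.resize(im[120:195,265:345],None,fx=5,fy=5,interpolation=cv2.INTER_CUBIC)
b=cv2.resize(im[5:125,10:165],None,fx=2.5,fy=2.5,interpolation=cv2.INTER_CUBIC)
o=np.zeros((375,400+388,3),np.uint8); o[:,:400]=a; o[:300,400:]=b[:300,:388]; cv2.imwrite("pics/w1c.png",o)
```

```text
cam [ 0.50495196 -0.24511911  0.38446336] j [ 0.6   0.31 -0.17  1.9   0.06  0.94 -0.87]
brass n 95
brass ends [ 0.49099719 -0.26789163] [ 0.43053827 -0.23089001] 148.5328416680866
black [283 135  50  32 784] [311.14413265 148.67602041]
far skirt lower edge [ 0.45864836 -0.2482295   0.03      ]
```

View pics/w1c.png

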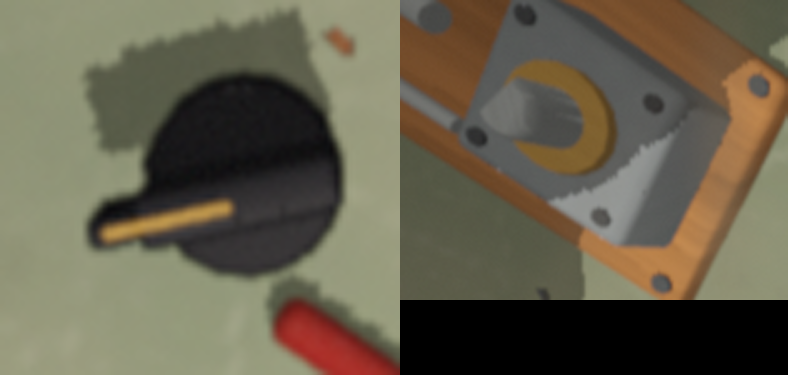

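The left crop confirms the black knob: its brass line runs from (285,166.6) at the nose to (311.4,161.4), and it stands beside the red pliers. The right crop shows the D-shaft on its collar obliquely, so the flat can't be read. Turning the wrist (needed anyway) and looking from above the shaft will settle it.

Emit:
arm_command(series="0.15 -0.2 0 0 0 -0.07 1;0.3 -0.4 0 0 0 -0.14 1;0.45 -0.6 0 0 0 -0.21 1;0.6 -0.8 0 0 0 -0.28 1;0.7 -0.95 0 0 0 -0.35 1;0.7 -0.95 0 0 0 -0.42 1")

```text
time_s: 2.05
position: [0.4752, -0.1537, 0.3027]
ee_rot: [[0.381, 0.925, 0.0], [0.925, -0.381, 0.0], [0.0, -0.0, -1.0]]
ft_force: [-0.5, 0.0, -0.3]
gripper_width: 0.0881
gripper_force: 0.0
```

Emit:
arm_command(series="0.25 -0.02 0 0 0 -0.07 1;0.5 -0.04 0 0 0 -0.14 1;0.75 -0.06 0 0 0 -0.21 1;1 -0.07 0 0 0 -0.28 1;1 -0.07 0 0 0 -0.35 1;1 -0.07 0 0 0 -0.42 1;1 -0.07 0 0 0 -0.42 1")

```text
time_s: 2.75
position: [0.507, -0.0615, 0.3023]
ee_rot: [[-0.462, 0.887, -0.001], [0.887, 0.462, -0.001], [-0.0, -0.001, -1.0]]
ft_force: [-0.3, -0.3, 0.4]
gripper_width: 0.088
gripper_force: 0.0
```

Run:
```python
from h import *
s=arm.state(); print(s["time_s"],s["position"],np.round(s["joint_positions"],2),np.abs(s["qd"]).max(),s["ee_rot"][:,0])
i=arm.camera_info("wrist"); im=arm.camera("wrist"); cv2.imwrite("pics/w2.png",im[:,:,::-1])
np.savez("w2.npz",**i)
K,R,t=i["intrinsics"],i["R"],i["t"]
p=K@(R@np.array([.48,.02,.06])+t); print(p/p[2])
x,y=(p/p[2])[:2].astype(int); x=max(x,80);y=max(y,60)
c=im[y-60:y+60,x-80:x+80,::-1]; print(x,y)
cv2.imwrite("pics/w2c.png",cv2.resize(c,None,fx=5,fy=5,interpolation=cv2.INTER_CUBIC))
```

```text
2.75 [ 0.50700582 -0.06151602  0.30234191] [ 0.51  0.36 -0.59  1.88  0.24  0.98  0.3 ] 0.14482617527838876 [-4.61935503e-01  8.86913507e-01 -1.51521607e-04]
[332.2391463  100.60070536   1.        ]
332 100
```

View pics/w2c.png

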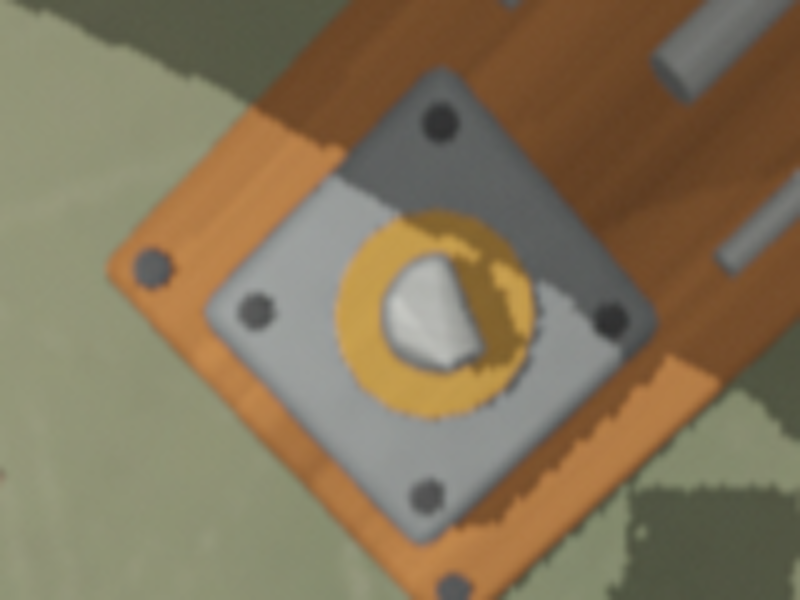

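From above it is clear: the collar is centred at crop (436,314), full-image (339,103). The shaft's flat faces image-right and slightly up, with its edge running from crop (452,256) to (480,358). Computing the collar centre, the flat direction and the knob pose.

Run:
```python
from h import *
i=dict(np.load("w2.npz")); im=cv2.imread("pics/w2.png")
hsv=cv2.cvtColor(im,cv2.COLOR_BGR2HSV); roi=np.zeros(im.shape[:2],np.uint8); roi[78:128,314:364]=255
m=cv2.inRange(hsv,(16,110,60),(30,255,255))&roi
h=cv2.convexHull(np.argwhere(m)[:,::-1].astype(np.int32))
P=np.float32([plane(i,q[0],.06)[:2] for q in h]); (c,ax,_)=cv2.fitEllipse(P); print("collar",c,ax)
def ang(v): return np.degrees(np.arctan2(v[1],v[0]))
f=lambda x,y:np.array([252+(x+.5)/5-.5,40+(y+.5)/5-.5])
a,b=plane(i,f(452,256),.08),plane(i,f(480,358),.08); d=b-a
n=np.array([-d[1],d[0]]); n*=np.sign(n@((a+b)[:2]/2-c)); print("flat",ang(n),"dist",n@(a[:2]-c)/np.linalg.norm(n),np.linalg.norm(d))
# white shaft mask, minAreaRect-free: edge line fit
sh=cv2.inRange(hsv,(0,0,150),(179,60,255))&roi
n_,l,st,ce=cv2.connectedComponentsWithStats(sh); k=l[103,337]; 
if k:
    ys,xs=np.where(l==k); print("shaft px",len(xs)); 
    R=np.array([[xs[ys==y].max(),y] for y in range(ys.min()+2,ys.max()-1)]); 
    Q=np.array([plane(i,q,.08)[:2] for q in R]); u=np.linalg.svd(Q-Q.mean(0))[2][0]; nn=np.array([-u[1],u[0]]); nn*=np.sign(nn@n); print("flat fit",ang(nn),nn@(Q.mean(0)-c))
w={"intrinsics":i["intrinsics"],"R":np.array([[.28923998,-.95725652,.00044454],[-.91753062,-.27710414,.28522072],[-.2729062,-.08290512,-.95846176]]),"t":np.array([-.37987588,.28656752,.48627353])}
im=cv2.imread("pics/w1.png"); 
g=lambda x,y:np.array([265+(x+.5)/5-.5,120+(y+.5)/5-.5])
a,b=plane(w,g(232,207),.06),plane(w,g(100,233),.06); print("line",a,b,ang(b-a),np.linalg.norm(b-a))
roi=np.zeros(im.shape[:2],np.uint8); roi[130:178,295:336]=255
bk=((im.max(2)<62).astype(np.uint8)*255)&roi
P=[]
# skirt circle: rightmost/top outline at z~0.013, use bottom edge: fit points of hull right side
h=cv2.convexHull(np.argwhere(bk)[:,::-1].astype(np.int32))[:,0]
P=np.float32([plane(w,q,.027)[:2] for q in h if q[0]>300]); print("skirt",cv2.minEnclosingCircle(P))
```

```text
collar (0.48721179366111755, 0.021216772496700287) (0.0422053299844265, 0.042665086686611176)
flat 44.89443580630317 dist 0.005196132796602913 0.02081260390267207
shaft px 255
flat fit 46.16478117379792 0.002915568989812208
line [ 0.44951197 -0.25059969  0.06      ] [ 0.43474722 -0.22284478  0.06      ] 118.01159979167805 0.03143776684932496
skirt ((0.4530191719532013, -0.25258055329322815), 0.025517867878079414)
```

The collar centre is (0.487, 0.021), with fitted diameter 42.4 mm against 44 mm. The flat faces about 45° and measures 20.8 mm wide, as it should. The knob is at about (0.452, -0.252) with the nose at 118°, the skirt fitting a 25.5 mm radius against 26. Going over the knob and lowering, gripper half open.

Emit:
arm_command(series="-0.24 -0.23 0.1 0 0 0 0.5;-0.48 -0.46 0.2 0 0 0 0.5;-0.72 -0.68 0.3 0 0 0 0.5")

```text
time_s: 3.1
position: [0.4796, -0.1569, 0.2724]
ee_rot: [[-0.459, 0.889, 0.0], [0.889, 0.459, -0.001], [-0.001, -0.0, -1.0]]
ft_force: [0.3, 0.4, -0.7]
gripper_width: 0.0659
gripper_force: 0.0
```

Emit:
arm_command(series="-0.24 -0.23 0.3 0 0 0 0.5;-0.48 -0.46 0.6 0 0 0 0.5;-0.72 -0.68 0.9 0 0 0 0.5;-0.72 -0.68 0.9 0 0 0 0.5;-0.72 -0.68 0.9 0 0 0 0.5")

```text
time_s: 3.6
position: [0.4526, -0.251, 0.1821]
ee_rot: [[-0.458, 0.889, -0.001], [0.889, 0.458, 0.0], [0.001, -0.001, -1.0]]
ft_force: [0.3, -0.4, -0.3]
gripper_width: 0.044
gripper_force: 0.0
```

Run:
```python
from h import *
s=arm.state(); print(s["time_s"],s["position"],np.round(s["joint_positions"],2),np.abs(s["qd"]).max(),s["ee_rot"][:,0],s["gripper_width"])
i=arm.camera_info("wrist"); im=arm.camera("wrist"); im=im[:,:,::-1].copy()
cv2.imwrite("pics/w3.png",im); np.savez("w3.npz",**i)
```

```text
3.6 [ 0.45256165 -0.25102665  0.18212264] [ 0.78  0.53 -0.46  1.96  0.34  0.73  0.6 ] 0.04394851617232278 [-0.45840724  0.88874163  0.00105528] 0.044043395557892474
```

View pics/w3.png

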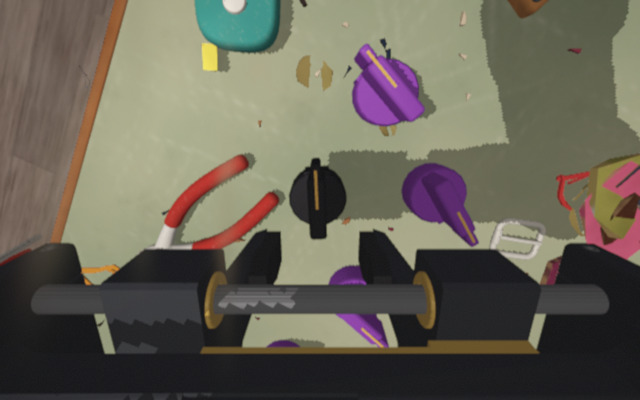

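The view shows the knob centred between the fingers at about (318,195), bar vertical and nose up along tool +x; the pliers' handle tip (275,200) is clear of the fingers. A quick check, then lower.

Run:
```python
from h import *
i=dict(np.load("w3.npz")); im=cv2.imread("pics/w3.png"); s=arm.state()
hsv=cv2.cvtColor(im,cv2.COLOR_BGR2HSV); roi=np.zeros(im.shape[:2],np.uint8); roi[160:220,300:335]=255
ys,xs=np.where(cv2.inRange(hsv,(8,90,90),(30,255,255))&roi)
P=np.array([(plane(i,(x,y),.06)-s["position"])@s["ee_rot"] for x,y in zip(xs,ys)])[:,:2]
m=P.mean(0);u=np.linalg.svd(P-m)[2][0]; u*=np.sign(u[0]);t=(P-m)@u; print("line in tool",m+u*t.min(),m+u*t.max(),np.degrees(np.arctan2(u[1],u[0])))
roi[:]=0; roi[160:232,285:350]=255
h=cv2.convexHull(np.argwhere((im.max(2)<60).astype(np.uint8)*255&roi)[:,::-1].astype(np.int32))[:,0]
l,r=h[h[:,0].argmin()],h[h[:,0].argmax()]; print(l,r,[((plane(i,q,.027)-s["position"])@s["ee_rot"])[:2] for q in (l,r)])
```

```text
line in tool [ 0.00161287 -0.00386775] [ 0.03206679 -0.00503114] -2.187738483629669
[290 203] [345 203] [array([-0.00425954, -0.02794844]), array([-0.00446192,  0.02075682])]
```

Emit:
arm_command(series="-0.02 -0.04 0.35 0 0 -0.02 0.5;-0.02 -0.04 0.7 0 0 -0.02 0.5;-0.02 -0.04 0.87 0 0 -0.02 0.5;-0.02 -0.04 0.87 0 0 -0.02 0.5;-0.02 -0.04 0.87 0 0 -0.02 0;-0.02 -0.04 0.87 0 0 -0.02 0;-0.02 -0.04 0.87 0 0 -0.02 0;-0.02 -0.04 0.87 0 0 -0.02 0")

```text
time_s: 4.45
position: [0.4514, -0.2537, 0.0966]
ee_rot: [[-0.5, 0.866, 0.001], [0.866, 0.5, -0.001], [-0.001, 0.001, -1.0]]
ft_force: [0.6, 0.6, 0.5]
gripper_width: 0.0143
gripper_force: 0.5
```

Emit:
arm_command(series="0 0 0 0 0 0 0;0 0 -0.3 0 0 0 0;0 0 -0.65 0 0 0 0;0 0 -1 0 0 0 0;0.24 0.18 -1 0 0 0 0;0.49 0.37 -1 0 0 0 0;0.73 0.56 -1 0 0 0 0")

```text
time_s: 5.15
position: [0.4627, -0.1614, 0.1961]
ee_rot: [[-0.5, 0.866, 0.0], [0.866, 0.5, -0.0], [-0.001, 0.0, -1.0]]
ft_force: [-0.1, 0.5, -1.5]
gripper_width: 0.0137
gripper_force: 30.0
```

Emit:
arm_command(series="0.35 0.27 -0.04 0 0 0 0;0.7 0.54 -0.07 0 0 0 0;0.9 0.7 -0.1 0 0 0 0")

```text
time_s: 5.45
position: [0.4784, -0.0456, 0.2061]
ee_rot: [[-0.503, 0.864, 0.0], [0.864, 0.503, 0.001], [0.001, 0.001, -1.0]]
ft_force: [0.5, 0.3, -0.7]
gripper_width: 0.0137
gripper_force: 30.0
```

Emit:
arm_command(series="0.2 0.15 0 0 0 0.07 0;0.4 0.3 0 0 0 0.14 0;0.5 0.4 0 0 0 0.21 0;0.5 0.4 0 0 0 0.28 0;0.5 0.4 0 0 0 0.35 0;0.5 0.4 0 0 0 0.42 0;0.5 0.4 0 0 0 0.49 0;0.5 0.4 0 0 0 0.56 0")

```text
time_s: 6.25
position: [0.4877, 0.0141, 0.2057]
ee_rot: [[0.609, 0.793, -0.0], [0.793, -0.609, 0.0], [-0.0, -0.0, -1.0]]
ft_force: [-0.9, -0.0, -0.9]
gripper_width: 0.0136
gripper_force: 30.0
```

Run:
```python
from h import *
s=arm.state(); print(s["time_s"],s["position"],np.round(s["joint_positions"],2),np.abs(s["qd"]).max(),np.degrees(np.arctan2(*s["ee_rot"][[1,0],0])),s["gripper_width"],s["gripper_force"])
i=arm.camera_info("wrist"); im=arm.camera("wrist"); im=im[:,:,::-1].copy()
cv2.imwrite("pics/w4.png",im); np.savez("w4.npz",**i)
```

```text
6.25 [0.48773304 0.01405452 0.20572399] [ 0.1   0.42 -0.26  2.03  0.16  0.72 -0.93] 1.2601668500943268 52.48325104721234 0.013631111948168823 29.98630068730563
```

View pics/w4.png

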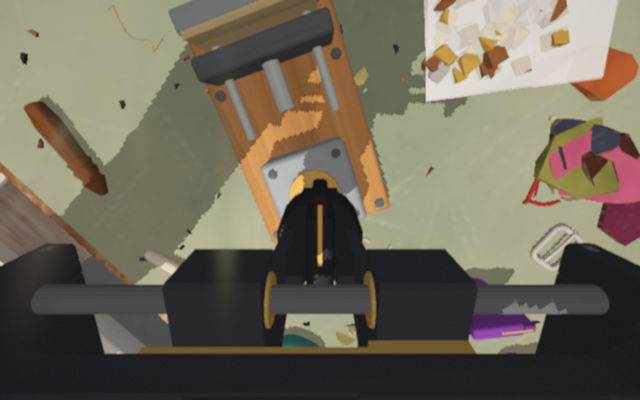

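Run:
```python
from h import *
i=dict(np.load("w4.npz")); im=cv2.imread("pics/w4.png"); s=arm.state(); print(s["position"],s["time_s"])
hsv=cv2.cvtColor(im,cv2.COLOR_BGR2HSV); roi=np.zeros(im.shape[:2],np.uint8); roi[200:275,312:330]=255
ys,xs=np.where(cv2.inRange(hsv,(8,90,90),(30,255,255))&roi)
zt=s["position"][2]-.0966+.06
P=np.array([(plane(i,(x,y),zt)-s["position"])@s["ee_rot"] for x,y in zip(xs,ys)])[:,:2]
m=P.mean(0);u=np.linalg.svd(P-m)[2][0]; u*=np.sign(u[0]);t=(P-m)@u; print("line in tool",m+u*t.min(),m+u*t.max(),np.degrees(np.arctan2(u[1],u[0])))
# nose tip: first dark row at col 320
col=im[170:215,316:325].max(2).mean(1); print(np.round(col).astype(int))
for r in (178,181,184): print(r,(plane(i,(320,r),zt)-s["position"])@s["ee_rot"])
```

```text
[0.48776457 0.01417245 0.20576008] 6.3
line in tool [ 0.00310612 -0.00046891] [ 0.03362737 -0.0006461 ] -0.33262674621714833
[120 133 146 153 154 154 154 150 122  70  29  23  23  23  22  23  23  22
  23  23  23  23  23  23  24  25  27  28  28  29  29  29  28  30  51  82
  97 100 101 100 101 101 101 100 101]
178 [ 0.0459054  -0.00049761  0.03659875]
181 [ 0.0445753  -0.00048983  0.03659879]
184 [ 0.04323688 -0.000482    0.03659883]
```

The knob is held well: its line is parallel to tool x within 0.3°, and its axis is within about 1 mm of the tool axis. Next: align over the shaft (θ to 45°), then lower step by step, watching the force.

Emit:
arm_command(series="0.06 -0.045 0.1 0 0 0.06 0;0.06 -0.045 0.2 0 0 0.06 0;0.06 -0.045 0.22 0 0 0.06 0;0.06 -0.045 0.22 0 0 0.06 0")

```text
time_s: 6.7
position: [0.4875, 0.0213, 0.1832]
ee_rot: [[0.697, 0.717, -0.001], [0.717, -0.697, -0.0], [-0.001, -0.001, -1.0]]
ft_force: [0.8, -0.5, -0.8]
gripper_width: 0.0141
gripper_force: 30.0
```

Emit:
arm_command(series="0 0 0.02 0 0 0 0;0 0 0.04 0 0 0 0;0 0 0.06 0 0 0 0;0 0 0.07 0 0 0 0")

```text
time_s: 7.1
position: [0.488, 0.0214, 0.1766]
ee_rot: [[0.699, 0.715, -0.0], [0.715, -0.699, -0.0], [-0.0, -0.0, -1.0]]
ft_force: [-0.5, -0.5, -0.3]
gripper_width: 0.0138
gripper_force: 30.0
```

Emit:
arm_command(series="0 0 0.02 0 0 0 0;0 0 0.04 0 0 0 0;0 0 0.06 0 0 0 0;0 0 0.06 0 0 0 0")

```text
time_s: 7.5
position: [0.4877, 0.0213, 0.1703]
ee_rot: [[0.699, 0.715, -0.001], [0.715, -0.699, -0.0], [-0.001, -0.0, -1.0]]
ft_force: [-0.4, -0.8, -1.8]
gripper_width: 0.0137
gripper_force: 30.0
```

Emit:
arm_command(series="0 0 0.03 0 0 0 0;0 0 0.06 0 0 0 0;0 0 0.09 0 0 0 0;0 0 0.09 0 0 0 0")

```text
time_s: 7.9
position: [0.4876, 0.0215, 0.1611]
ee_rot: [[0.699, 0.715, -0.001], [0.715, -0.699, -0.0], [-0.001, -0.001, -1.0]]
ft_force: [-1.9, -1.8, -3.8]
gripper_width: 0.0133
gripper_force: 30.0
```

Emit:
arm_command(series="0 0 0.02 0 0 0 0;0 0 0.04 0 0 0 0;0 0 0.05 0 0 0 0;0 0 0.05 0 0 0 0")

```text
time_s: 8.3
position: [0.4878, 0.0214, 0.1566]
ee_rot: [[0.699, 0.715, -0.001], [0.715, -0.699, -0.0], [-0.001, -0.0, -1.0]]
ft_force: [-3.6, -2.6, 0.9]
gripper_width: 0.014
gripper_force: 30.0
```

Emit:
arm_command(series="-0.005 0 0.01 0 0 0 0;-0.005 0 0.02 0 0 0 0;-0.005 0 0.02 0 0 0 0")

```text
time_s: 8.6
position: [0.4877, 0.0213, 0.1565]
ee_rot: [[0.699, 0.715, 0.0], [0.715, -0.699, -0.001], [-0.0, 0.0, -1.0]]
ft_force: [-10.7, -3.5, 26.3]
gripper_width: 0.0139
gripper_force: 30.0
```

Seated: at TCP z 0.1565, the height expected for fully home, the upward reaction is 26 N. Easing the press and turning clockwise.

Emit:
arm_command(series="0 0 -0.015 0 0 0 0;0 0 -0.015 0 0 0.06 0;0 0 -0.015 0 0 0.12 0;0 0 -0.015 0 0 0.18 0;0 0 -0.015 0 0 0.24 0;0 0 -0.015 0 0 0.3 0;0 0 -0.015 0 0 0.36 0;0 0 -0.015 0 0 0.36 0")

```text
time_s: 9.4
position: [0.4879, 0.0209, 0.1566]
ee_rot: [[0.999, 0.039, 0.001], [0.039, -0.999, -0.001], [0.001, 0.001, -1.0]]
ft_force: [-4.0, -4.8, 6.2]
gripper_width: 0.0135
gripper_force: 30.0
```

Run:
```python
from h import *
s=arm.state(); print(s["time_s"],s["position"],np.round(s["joint_positions"],2),np.degrees(np.arctan2(*s["ee_rot"][[1,0],0])),s["torque"],s["ft_force"])
```

```text
9.4 [0.48786751 0.02089735 0.15659164] [-0.12  0.49 -0.02  2.06  0.02  0.59 -1.68] 2.234688667260939 [-0.85449668  0.87577706 -0.0497761 ] [-3.95619957 -4.76165383  6.17367761]
```

Emit:
arm_command(series="0 0 0 0 0 0.06 0;0 0 0 0 0 0.12 0;0 0 0 0 0 0.18 0;0 0 0 0 0 0.24 0;0 0 0 0 0 0.28 0;0 0 0 0 0 0.28 0")

```text
time_s: 10.0
position: [0.4878, 0.0207, 0.1566]
ee_rot: [[0.855, -0.519, 0.0], [-0.519, -0.855, -0.001], [0.001, 0.001, -1.0]]
ft_force: [-4.4, -4.0, 6.9]
gripper_width: 0.0133
gripper_force: 30.0
```

Run:
```python
from h import *
s=arm.state(); print(s["time_s"],s["position"],np.round(s["joint_positions"],2),np.degrees(np.arctan2(*s["ee_rot"][[1,0],0])),s["torque"],s["ft_force"])
```

```text
10.0 [0.48777568 0.02072846 0.15658225] [-0.24  0.5   0.13  2.07 -0.12  0.58 -2.15] -31.291379240644872 [-0.86136921  0.94306182 -0.02288973] [-4.43172667 -4.03194622  6.92336909]
```

Emit:
arm_command(series="0 0 0 0 0 0.03 0;0 0 0 0 0 0.06 0;0 0 0 0 0 0.09 0;0 0 0 0 0 0.12 0;0 0 0 0 0 0.12 0")

```text
time_s: 10.5
position: [0.4881, 0.0207, 0.1566]
ee_rot: [[0.7, -0.714, 0.001], [-0.714, -0.7, -0.001], [0.002, 0.0, -1.0]]
ft_force: [-2.8, -5.2, 6.8]
gripper_width: 0.0142
gripper_force: 31.2
```

Run:
```python
from h import *
s=arm.state(); print(s["time_s"],s["position"],np.round(s["joint_positions"],2),np.degrees(np.arctan2(*s["ee_rot"][[1,0],0])),s["torque"],s["ft_force"])
```

```text
10.5 [0.48806255 0.02066018 0.15658461] [-0.3   0.5   0.2   2.07 -0.17  0.58 -2.34] -45.538835996511324 [-0.99973509  0.75613448  0.71929607] [-2.80037967 -5.19815657  6.77347783]
```

The moment about z has risen to 0.72 N m (the shaft's friction is only 0.08) after about 90° of turning, so the shaft is at its stop. Hold, open, and retreat upward.

Emit:
arm_command(series="0 0 0 0 0 0 0;0 0 0 0 0 0 0;0 0 0 0 0 -0.02 0.4;0 0 0 0 0 -0.02 0.4;0 0 0 0 0 -0.02 0.4;0 0 0 0 0 -0.02 0.4;0 0 -0.3 0 0 -0.02 0.4;0 0 -0.6 0 0 -0.02 0.4")

```text
time_s: 11.3
position: [0.4872, 0.0214, 0.2164]
ee_rot: [[0.729, -0.684, -0.002], [-0.684, -0.729, -0.0], [-0.001, 0.001, -1.0]]
ft_force: [0.8, -0.1, 0.8]
gripper_width: 0.0351
gripper_force: 0.0
```

Emit:
arm_command(series="-0.1 0 -0.4 0 0 0 0.4;-0.5 0 -0.7 0 0 0 0.4;-0.8 0 -0.8 0 0 0 0.4;-0.8 0 -0.8 0 0 0 0.4;-0.8 0 -0.8 0 0 0 0.4")

```text
time_s: 11.8
position: [0.4295, 0.0763, 0.2964]
ee_rot: [[0.73, -0.683, 0.001], [-0.683, -0.73, 0.0], [0.001, -0.001, -1.0]]
ft_force: [0.5, -0.0, -0.2]
gripper_width: 0.0353
gripper_force: 0.0
```

Run:
```python
from h import *
s=arm.state(); print(s["time_s"],s["position"],np.degrees(np.arctan2(*s["ee_rot"][[1,0],0])),s["ft_force"],s["gripper_width"])
i=arm.camera_info("wrist"); im=arm.camera("wrist")[:,:,::-1].copy(); sc=arm.camera("scene")[:,:,::-1]
np.savez("w5.npz",**i); cv2.imwrite("pics/w5.png",im)
a=cv2.resize(im,(480,300)); b=cv2.resize(sc[215:365,180:340],None,fx=2,fy=2,interpolation=cv2.INTER_CUBIC)
cv2.imwrite("pics/fin.png",np.hstack([a,b]))
```

```text
11.8 [0.42945402 0.07628543 0.2964234 ] -43.09617853641492 [ 0.4519119  -0.00750501 -0.17464443] 0.03530277339219807
```

View pics/fin.png

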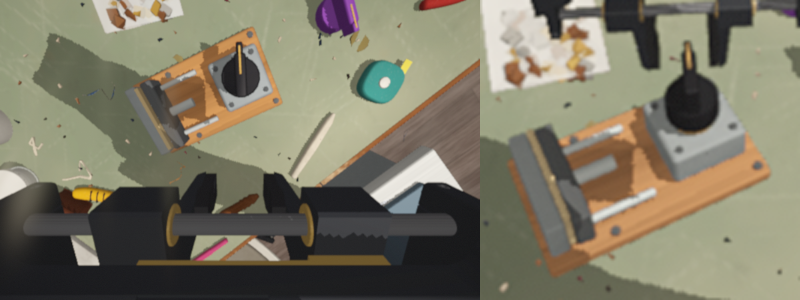

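The final views show the knob upright on the collar with its nose turned, at wrist-crop (240,70) and scene-crop (690,100). The jaw is against the board, and the gripper is clear of everything. Handing in.

```bash
python3 -c "
from workcell import arm
print(arm.sign_off())"
```

```text
the job is handed in; nothing more can be done
None
```

The knob is fully home on the D-shaft and turned clockwise to its stop, with the jaw closed on the board; I let go of it and handed the job in at about 12 s (no verdict came back), and the arm never went near the beeswax or buckle.

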